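Free the sample rack from the left-hand-thread clamp and load it in the dock

ROBOT

A 6-joint arm with a two-finger parallel gripper is mounted at the origin on a cart in front of the work surface, level with it; the furniture and walls round the work are solid. World frame = base frame: x ahead of the robot, y to its left, z up, the work surface at z = 0. Lengths are in m, angles in rad, forces in N, time in s.
With the tool pointing down it reaches from about 0.35 to 0.975 m from the base axis. Payload 4.9 kg.
Tool frame: the origin (TCP) lies midway between the tips of the shut fingers; the grasp point (between the pads) lies 19 mm behind it; z points along the fingers, y is the line along which they close (so a half turn about z gives the same grasp; the last joint's range is limited). The gripper opens to 85 mm and grips with 20 to 120 N. Pads are 22 mm wide; open, the fingers measure 114 mm over their backs; the gripper's body (76 mm by 85 mm) begins 54 mm behind the grasp point. The pads swing forward as they close: fully open they stand 13 mm farther back than shut.
Start: joints at [1.063, 0.053, 1.613, -0, 1.476, -0.119], TCP at [0.237, 0.578, 0.199] pointing down, gripper open.
Joint ranges: [-3.01, 3.01], [-1.01, 2.22], [0.06, 2.58], [-1.02, 4.17], [0.09, 2.62], [-3.14, 3.14]. Speed limits (rad/s): [2.57, 2.57, 3.14, 3.14, 3.14, 3.14].

INTERFACE

Orientations are given as a unit quaternion [w, x, y, z].
In Python, from plant import * gives the robot as it stands.
- The arm moves only by the tool jog_arm, never from a script. Its argument "targets" is a list of rows, each a list of 3 entries, a list of its own where there are three numbers: the shift along the tool's x, y, z in units of 25 mm (1.0 is 25 mm), then the turn, a rotation vector about the tool's x, y, z in units of 8 degrees (1.0 is 8 degrees), then the opening in per cent of the stroke, from 0 (shut) to 100 (fully open). A call has 1 to 8 rows; each row is the pose to reach, as a shift and turn from the pose commanded when the call began, along the tool's axes at that moment; what a row does not reach only later rows make up. A row lasts 1/8 s, in which the tool goes at most 62.5 mm and 10.7 degrees, less where a joint would pass 70% of its speed; a pose out of reach is approached as far as the arm can. A call with a gripper value outside its range is refused whole. The fingers move at their own pace and stop on an object; the grip force is fixed at half the most. Time passes only in rows, so rows that repeat a pose let the fingers close. It gives the time, the measured TCP pose, the force, the opening and the grip force at its end, in the units of the state.
- state(): the state, without advancing time (a new reading comes with each control period).
- grab_frame(name): name is "side" or "top" or "wrist"; returns (picture, depth): 400x640x3 uint8, red, green, blue; 400x640 float32, m along the optical axis (not along the pixel's ray), 0 where there is no reading.
- camera_params(name): a dict with "fovy" (degrees; the focal length in pixels is half the picture's height over the tangent of half this angle, whatever the lens; pixels are square), "cx", "cy" (the principal point, pixels), "rvec" (rotation vector, rad) and "tvec" (3), from world to camera coordinates, as OpenCV has them; the wrist camera has in their place "hand_eye" (4x4, takes a point from camera to tool coordinates, whose origin is the TCP and whose axes are the flange's). Camera axes: x right, y down, z forward; pixel columns grow to the right and rows downward; lengths in m; the calibration is good to about 2 mm. A picture is of the moment at which its call begins: read the wrist's pose just before it. camera_params takes no time and is no camera call.
- job_done(): hands the job in; it is judged then, once.
The state is a dict: "time": time; "joint_pos": joint angles; "joint_vel": joint speeds; "joint_efforts": joint torques, N m; "tool_pos": TCP position; "tool_rot": TCP orientation; "contact_force": force on the tool from outside, world axes, zero at the start; "ft_torque": the same for the moment, N m; "gripper_width": opening from 0.0 (shut) to 1.0 (fully open); "grasp_force": force on a finger pad.
Only numpy, scipy, OpenCV 4.12 (cv2) and the standard library are available. Lean on these libraries where they do the work, as an engineer would, in place of code of your own. Each camera call takes 0.05 s, during which the arm holds its last target. There are 200 camera calls.

TASK

The sample rack on the shaker is held down by a clamp screw with a left-hand thread: turn its bar knob clockwise (seen from above) until the clamp is fully open, slide the rack out nose first and set it down, released, on the free desk between shaker and dock. Then take it by its square tail end and push it round nose first into the hooded dock, flat on the desk, until the nose is home against the stop. Leave the clamp open, and leave the staining jar, the beaker and the timer where they stand.

Things in the scene. Friction and masses are not known exactly. Their poses are not given: they have to be found in the camera images.
- knob (a joint): turn of the clamp's knob in rad: 0 = screwed down tight (stop), 2.8 = fully open (stop). It grows when the knob turns CLOCKWISE seen from above (left-hand thread); anticlockwise only tightens. Knob and screw rise 4.5 mm per rad. It starts between 0.15 and 0.5, needs about 0.1 N m and stays where it is left. From 2.0 on the screw's pin is clear of the rack; from 2.3 on it counts as open
- knob_grip (a point): grip point of the knob: middle of a black plastic bar, 78 mm long, 13 thick, 26 high, on top of the clamp. The point is on the screw's upright axis, 12 mm below the bar's top, 148 mm above the desk when tight; it rises and turns with the knob. x axis along the bar, z up
- beam (a point): middle of the top of the clamp's steel beam, 116 mm above the desk, on the screw's axis under the knob; beam 26 mm along the shaker's x, 88 mm along its y, 16 mm thick, on two columns beside the rack
- shaker: compact white shaker with an aluminium platform, fixed to the desk; origin on the desk under the rack's starting place, x axis = the way the rack slides out, z up. Platform from x -103 to +63 mm, 112 mm wide, its top 30 mm above the desk. The clamp's beam crosses at x = -57 mm. The rack may be lifted after it has slid out along x by 95 mm
- cheek_end (a point): front end of the guides, on the platform at the shaker's x = +10 mm, in the middle. From here back to x = -85 mm the rack stands between two fixed aluminium cheeks, 40 mm apart inside, 52 mm outside, 42 mm high, with a back stop behind its tail. In front of it the rack's sides are free to grip
- rack: loose empty grey plastic sample rack, 0.15 to 0.31 kg: straight part 150 x 36 x 50 mm (long, wide, high) with five wells in its top and a half-round nose (radius 18 mm) at one end. Origin: centre of the straight part's underside; x axis towards the nose, z up. It starts on the shaker, 30 mm above the shaker's origin, x the same way; the screw's pin in the well nearest the tail locks it
- rack_nose (a point): tip of the rack's round nose, at its underside, 93 mm in front of the rack's origin
- rack_tail (a point): middle of the rack's square tail end, at its underside, 75 mm behind the rack's origin
- dock: grey loading dock with a white hood, fixed to the desk, without a floor: straight bay 40 mm wide and 54 mm high inside; outside 68 mm wide (92 mm at its low feet), 62 mm high. Origin on the desk under the bay's middle; x axis = the way the rack is pushed in, z up. Mouth at x = -45 mm, stop at x = +45 mm. When the rack is home, its tail end stands 78 mm out of the mouth
- dock_mouth (a point): middle of the dock's mouth, at desk height; black guides flare it to about 57 mm over the first 20 mm
- dock_stop (a point): middle of the stop's inner face, at desk height: where the nose tip must come
- staining_jar: bystander: glass staining jar with knobbed lid, 60 mm wide, 112 mm high; origin under its centre
- beaker: bystander: glass beaker, 66 mm wide, 83 mm high; origin under its centre
- timer: bystander: standing white timer, 20 x 66 x 64 mm; origin under its centre
Not all that is in view belongs to the job. What is shaped like the dock but blue is not meant.

How it is judged:
By the outcome, as a careful person would: the job done as asked, in the order asked, and still so for the second after the job is handed in, with the robot touching nothing.
It also fails if it takes over 72 s, if anything falls off the work surface, if the arm or the gripper's body presses on something with over 40 N, if the wrist force passes 120 N, or if a joint passes its speed limit or range.

## Working session

There is one attempt and no reset: what is moved stays moved. The work goes in short steps, Python scripts to look and compute and a tool call to move; the robot and the scene stay as the last step left them, time stands still between calls to the robot, and variables do not carry over. Pictures are saved under pics/ and viewed, at most 10 in all, crops included, and the job is handed in when it is done.

Besides the shell and the picture viewer there is one more tool, called after "Request:" as name([rows], argument=value, ...), one row to a line, values as JSON. jog_arm: Moves the arm, as the interface text tells. Its arguments: {"type":"object","properties":{"targets":{"type":"array"}},"required":["targets"]}

```bash
mkdir -p pics; ls; cat > h.py <<'E'
import numpy as np, cv2
from plant import *
from scipy.spatial.transform import Rotation as R
def cam(n, st=None):
    c=camera_params(n); f=200/np.tan(np.radians(c["fovy"])/2)
    if n=="wrist":
        st=st or state(); q=st["tool_rot"]; T=np.eye(4)
        T[:3,:3]=R.from_quat([q[1],q[2],q[3],q[0]]).as_matrix(); T[:3,3]=st["tool_pos"]
        W=T@np.array(c["hand_eye"])
    else:
        W=np.eye(4); r=R.from_rotvec(c["rvec"]).as_matrix(); W[:3,:3]=r.T; W[:3,3]=-r.T@np.array(c["tvec"]).ravel()
    return f,c["cx"],c["cy"],W
def ray(C,u,v):
    f,cx,cy,W=C; d=W[:3,:3]@np.array([(u-cx)/f,(v-cy)/f,1.]); return W[:3,3],d
def on_plane(C,u,v,z):
    o,d=ray(C,u,v); return o+d*(z-o[2])/d[2]
def proj(C,p):
    f,cx,cy,W=C; q=W[:3,:3].T@(np.array(p)-W[:3,3]); return f*q[0]/q[2]+cx,f*q[1]/q[2]+cy
def cloud(C,D):
    f,cx,cy,W=C; v,u=np.mgrid[:400,:640]
    P=np.stack([(u-cx)/f*D,(v-cy)/f*D,D],-1)@W[:3,:3].T+W[:3,3]; P[D==0]=np.nan; return P
def save(n,img): cv2.imwrite(f"pics/{n}.png",img[...,::-1])
E
python3 - <<'E'
from h import *
s=state();print(s)
for n in("top","side"):
    C=cam(n);print(n,C[0],C[3].round(3).tolist(),camera_params(n))
    a,d=grab_frame(n);save(n+"0",a);np.savez(n+"0.npz",a=a,d=d)
print(camera_params("wrist"))
E
```

```text
pics
{'time': 0.0, 'joint_pos': array([ 1.06295820e+00,  5.33631555e-02,  1.61430891e+00, -1.88233046e-05,
        1.47599475e+00, -1.19005443e-01]), 'joint_vel': array([ 6.99067962e-04,  4.46639459e-05, -8.07312288e-04, -2.38736027e-03,
        3.29766091e-04,  2.50699565e-05]), 'joint_efforts': array([-1.26541134e-03, -3.93674612e+01, -3.70178461e+01, -1.97927429e-04,
        7.06337829e-03,  1.52291909e-05]), 'tool_pos': array([0.2366105 , 0.57772992, 0.19775028]), 'tool_rot': array([-3.10836274e-04,  1.93192919e-01,  9.81160242e-01, -9.89447686e-04]), 'contact_force': array([-0.57006112,  0.31100839,  0.02342588]), 'ft_torque': array([0.02706387, 0.01683282, 0.0071854 ]), 'grasp_force': 0.0, 'gripper_width': 1.0029476997471805}
top 439.270542567762 [[-0.014, -0.991, 0.134, 0.354], [-1.0, 0.012, -0.016, 0.018], [0.014, -0.134, -0.991, 1.488], [0.0, 0.0, 0.0, 1.0]] {'fovy': 48.959574511066656, 'cx': 317.57165572329916, 'cy': 200.5040598030113, 'rvec': array([ 2.14470482, -2.17310585,  0.16196059]), 'tvec': array([0.00186928, 0.55019094, 1.42754218])}
side 382.00043541272396 [[-0.941, 0.275, -0.196, 0.783], [0.337, 0.756, -0.561, 0.776], [-0.006, -0.594, -0.805, 1.186], [0.0, 0.0, 0.0, 1.0]] {'fovy': 55.269476480709486, 'cx': 318.96192591476586, 'cy': 197.0126866780782, 'rvec': array([ 0.49807384,  2.84855574, -0.93908861]), 'tvec': array([ 0.4827773 , -0.0982798 ,  1.54266044])}
{'fovy': 65.977571068454, 'cx': 324.2460984522658, 'cy': 196.71080468842192, 'hand_eye': array([[-5.17116683e-05, -9.48306659e-01, -3.17355443e-01,
         8.16838313e-02],
       [ 9.99999928e-01, -1.68278323e-04,  3.39895825e-04,
        -1.62818188e-03],
       [-3.75729516e-04, -3.17355403e-01,  9.48306600e-01,
        -1.75889751e-01],
       [ 0.00000000e+00,  0.00000000e+00,  0.00000000e+00,
         1.00000000e+00]])}
```

View pics/top0.png

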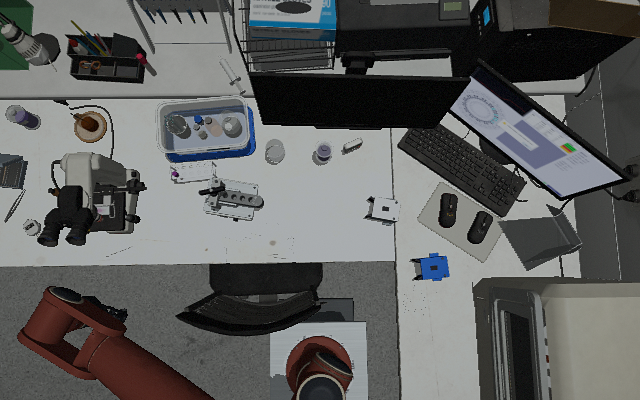

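View pics/side0.png

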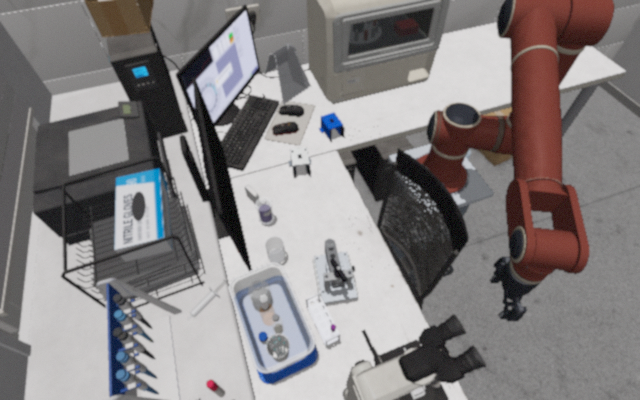

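```bash
python3 - <<'E'
from h import *
z=np.load("top0.npz");a,d=z["a"],z["d"]
A=cv2.resize(a[160:240,160:300],None,fx=5,fy=5,interpolation=cv2.INTER_CUBIC)[:, :700]
B=cv2.resize(a[180:240,345:425],None,fx=5,fy=5,interpolation=cv2.INTER_CUBIC)
c=np.zeros((700,700,3),np.uint8);c[:400,:700]=A;c[400:700,:400]=B;save("crop0",c[:600] if 0 else cv2.resize(c,(600,600)))
C=cam("top");P=cloud(C,d)
for n,(u,v) in dict(nose=(262,203),knob=(213,189),dock=(383,208),beaker=(275,152),jar=(322,152),timer=(352,145),desk=(310,220),blue=(432,266)).items(): print(n,P[v,u].round(3))
E
```

```text
nose [0.541 0.177 0.061]
knob [0.574 0.316 0.155]
dock [ 0.52  -0.22   0.056]
beaker [ 0.727  0.139 -0.001]
jar [ 0.7   -0.021  0.099]
timer [ 0.733 -0.123  0.06 ]
desk [ 0.489  0.021 -0.001]
blue [ 0.329 -0.37   0.064]
```

View pics/crop0.png

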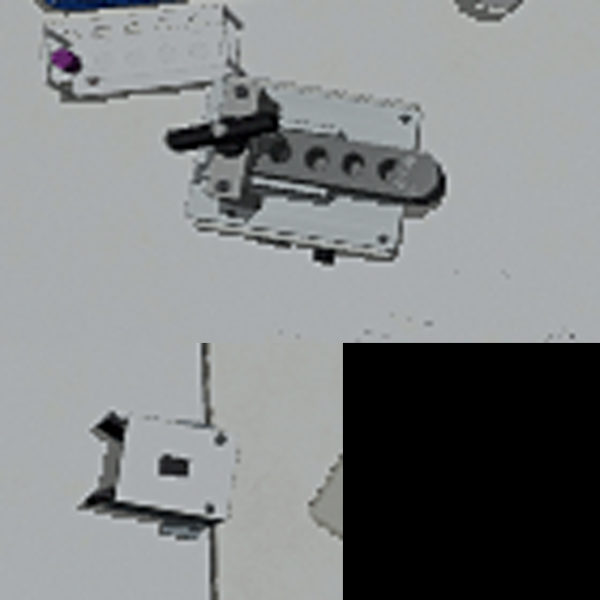

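```bash
cat >> h.py <<'E'
def tomove(p,yaw=None,st=None):
    """shift (25mm) and yaw turn (8deg) in tool frame; yaw = world angle of tool x axis (tool down)"""
    st=st or state(); q=st["tool_rot"]; M=R.from_quat([q[1],q[2],q[3],q[0]]).as_matrix()
    t=M.T@(np.array(p)-st["tool_pos"])/.025
    r=None
    if yaw is not None:
        x=np.array([np.cos(yaw),np.sin(yaw),0]); G=np.stack([x,np.cross([0,0,-1],x),[0,0,-1.]],1)
        r=np.degrees(R.from_matrix(M.T@G).as_rotvec())/8
    return t.round(2),None if r is None else r.round(2)
E
python3 - <<'E'
from h import *
z=np.load("top0.npz");a,d=z["a"],z["d"]
C=cam("top");P=cloud(C,d)
def hi(n,x0,x1,y0,y1):
    m=(P[...,0]>x0)&(P[...,0]<x1)&(P[...,1]>y0)&(P[...,1]<y1); 
    Q=P[m]; print(n,m.sum(),Q[np.nanargmax(Q[:,2])].round(3) if m.sum() else '')
hi("microscope",.35,.75,.48,.8);hi("chair",.1,.38,-.1,.45);hi("tray",.6,.85,.2,.45);hi("mon",.75,1,-.4,.2);hi("desk mid",.4,.66,-.15,.15)
S=cloud(cam("side"),np.load("side0.npz")["d"])
for r in [(.2,.38,0,.4),(.35,.75,.48,.8)]:
    m=(S[...,0]>r[0])&(S[...,0]<r[1])&(S[...,1]>r[2])&(S[...,1]<r[3]); print(S[m][np.nanargmax(S[m][:,2])].round(3))
# knob by dark mask at height
k=(a.max(2)<60)&(P[...,2]>.135)&(P[...,2]<.2)&(abs(P[...,1]-.31)<.1)&(abs(P[...,0]-.57)<.08)
v,u=np.nonzero(k); rr=cv2.minAreaRect(np.stack([u,v],1).astype(np.float32)); print(k.sum(),rr, np.nanmean(P[k],0), on_plane(C,*rr[0],.16))
g=on_plane(C,263.4,203.2,.08);print("nose",g); c=on_plane(C,*rr[0],.16)
print("rack yaw",np.degrees(np.arctan2(*(g-c)[[1,0]])))
e=[on_plane(C,*p,.16) for p in((199.2,192.2),(224.6,188.7))];print(e,np.degrees(np.arctan2(*(e[1]-e[0])[[1,0]])))
s=state();M=R.from_quat(np.roll(s["tool_rot"],-1)).as_matrix();print(M.round(3))
print(tomove([c[0],c[1],.33],-1.57))
E
```

```text
microscope 13439 [0.421 0.691 0.377]
chair 16542 [0.102 0.287 0.627]
tray 5518 [0.804 0.44  0.173]
mon 19172 [ 0.994 -0.058  0.406]
desk mid 6622 [0.612 0.145 0.011]
[0.201 0.394 0.231]
[0.426 0.619 0.377]
125 ((211.6000213623047, 190.8000030517578), (7.442083835601807, 25.55115509033203), 82.87498474121094) [0.56925549 0.3185482  0.1556952 ] [0.5673528  0.31944805 0.16      ]
nose [0.53771324 0.17027359 0.08      ]
rack yaw -101.23777770225237
[array([0.56347943, 0.35702588, 0.16      ]), array([0.57337587, 0.28001162, 0.16      ])] -82.67754026947922
[[-0.925  0.379 -0.001]
 [ 0.379  0.925 -0.002]
 [ 0.    -0.002 -1.   ]]
(array([-16.16,  -4.56,  -5.28]), array([-1.000e-02, -1.000e-02, -1.404e+01]))
```

Request:
jog_arm([
  [[0,0,-3],[0,0,-1.3],100],
  [[-2,-0.6,-5.2],[0,0,-2.6],100],
  [[-4.5,-1.3,-5.2],[0,0,-3.9],100],
  [[-7,-2,-5.2],[0,0,-5.2],100],
  [[-9.5,-2.7,-5.2],[0,0,-6.5],100],
  [[-12,-3.4,-5.2],[0,0,-7.8],100],
  [[-14.2,-4,-5.2],[0,0,-9.1],100],
  [[-16.2,-4.6,-5.2],[0,0,-10.4],100],
])

```text
time: 1.1
tool_pos: [0.5511, 0.3315, 0.3284]
tool_rot: [-0.0, -0.504, 0.864, 0.0]
contact_force: [0.5, 0.1, -0.3]
gripper_width: 0.998
grasp_force: 0.0
```

Request:
jog_arm([
  [[0,0,0],[0,0,-1.3],100],
  [[0,0,0],[0,0,-2.6],100],
  [[0,0,0],[0,0,-3.9],100],
  [[0,0,0],[0,0,-4.6],100],
  [[0,0,0],[0,0,-4.6],100],
  [[0,0,0],[0,0,-4.6],100],
])

```text
time: 1.85
tool_pos: [0.5498, 0.3329, 0.3286]
tool_rot: [0.0, 0.749, -0.663, -0.0]
contact_force: [0.3, -0.5, -0.3]
gripper_width: 1.004
grasp_force: 0.0
```

```bash
python3 - <<'E'
from h import *
s=state();print(s["time"],s["joint_pos"].round(3),s["tool_pos"])
a,d=grab_frame("wrist");save("w1",a);np.savez("w1.npz",a=a,d=d,p=s["tool_pos"],q=s["tool_rot"])
C=cam("wrist",s);P=cloud(C,d)
k=(a.max(2)<60)&(P[...,2]>.14)&(P[...,2]<.2)&(np.hypot(P[...,1]-.32,P[...,0]-.567)<.08)
n,l,stt,ce=cv2.connectedComponentsWithStats(k.astype(np.uint8)); i=1+stt[1:,4].argmax()
v,u=np.nonzero(l==i); rr=cv2.minAreaRect(np.stack([u,v],1).astype(np.float32)); print(stt[i],rr, np.nanmedian(P[l==i],0), on_plane(C,*rr[0],.16))
b=cv2.boxPoints(rr);print([on_plane(C,*x,.16).round(4).tolist() for x in b])
E
```

```text
1.85 [ 0.429  0.051  1.402 -0.     1.689 -2.834] [0.54982676 0.33289008 0.32860994]
[300 122  16  68 553] ((308.1473693847656, 155.48910522460938), (67.55565643310547, 12.041085243225098), 85.76361083984375) [0.56799661 0.32029856 0.1612253 ] [0.56901264 0.31837693 0.16      ]
[[0.582, 0.2831, 0.16], [0.5691, 0.2806, 0.16], [0.5551, 0.3562, 0.16], [0.5689, 0.359, 0.16]]
```

View pics/w1.png

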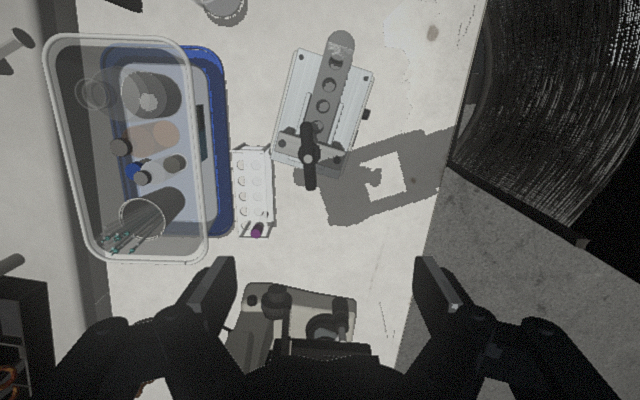

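```bash
python3 - <<'E'
from h import *
print(tomove([.5687,.319,.131],np.radians(-79.9)))
E
```

```text
(array([ 0.64, -0.68,  7.91]), array([ 0. , -0. , -0.4]))
```

Request:
jog_arm([
  [[0.64,-0.68,2],[0,0,-0.4],100],
  [[0.64,-0.68,4],[0,0,-0.4],100],
  [[0.64,-0.68,6],[0,0,-0.4],100],
  [[0.64,-0.68,7.2],[0,0,-0.4],100],
  [[0.64,-0.68,7.9],[0,0,-0.4],100],
  [[0.64,-0.68,7.9],[0,0,-0.4],60],
  [[0.64,-0.68,7.9],[0,0,-0.4],0],
  [[0.64,-0.68,7.9],[0,0,-0.4],0],
])

```text
time: 2.9
tool_pos: [0.57, 0.3196, 0.1338]
tool_rot: [-0.002, 0.767, -0.641, 0.001]
contact_force: [0.9, 0.4, 0.9]
gripper_width: 0.377
grasp_force: 0.0
```

Request:
jog_arm([
  [[0,0,0],[0,0,0],0],
  [[0,0,0],[0,0,0],0],
  [[0,0,0],[0,0,0],0],
  [[0,0,0],[0,0,0],0],
])

```text
time: 3.4
tool_pos: [0.5688, 0.3191, 0.1314]
tool_rot: [0.0, 0.767, -0.641, -0.0]
contact_force: [-0.4, -0.1, -0.1]
gripper_width: 0.001
grasp_force: 0.0
```

```bash
python3 - <<'E'
from h import *
s=state();print(s["time"],s["joint_pos"].round(3),s["tool_pos"],s["ft_torque"],s["contact_force"],s["gripper_width"],s["grasp_force"])
E
```

```text
3.4 [ 0.397  0.163  1.608  0.     1.37  -2.922] [0.56875842 0.31907614 0.13144088] [-0.03178057  0.0212316  -0.033225  ] [-0.41450076 -0.05901022 -0.09135074] 0.0013100287298769085 0.0
```

```bash
python3 - <<'E'
from h import *
a,d=grab_frame("wrist");b,e=grab_frame("side")
np.savez("w2.npz",a=a,d=d);np.savez("s2.npz",a=b,d=e)
c=cv2.resize(b[200:330,260:420],None,fx=2.5,fy=2.5)
o=np.zeros((400,800,3),np.uint8);o[:325,400:]=c;o[:, :400]=a[:,120:520];save("m2",o)
C=cam("side");P=cloud(C,e)
print([proj(C,p) for p in([.5687,.319,.131],[.5687,.319,.16])])
E
```

```text
[(np.float64(337.0168905681919), np.float64(270.7788382607505)), (np.float64(337.3294151838019), np.float64(266.45698566503046))]
```

View pics/m2.png

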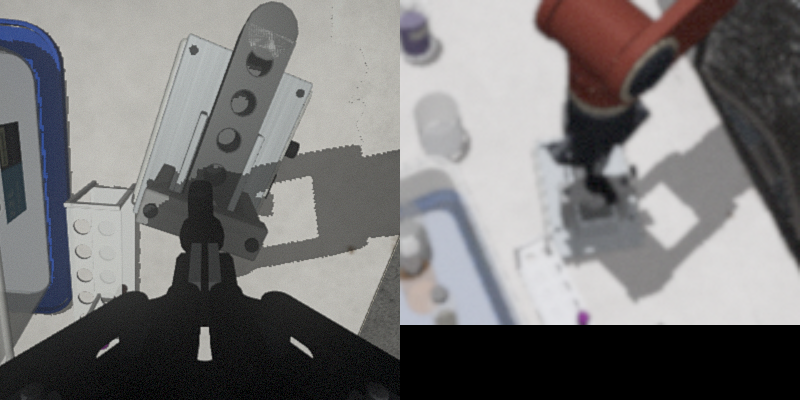

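```bash
python3 - <<'E'
from h import *
s=state();C=cam("wrist",s);z=np.load("w2.npz");P=cloud(C,z["d"])
print("TCP px",proj(C,s["tool_pos"]),"grasp",proj(C,s["tool_pos"]+[0,0,.019]))
for v in range(175,330,8): print(v,z["a"][v,325],P[v,325].round(3),P[v,315].round(3), P[v,340].round(3))
w=np.load("w1.npz");C1=cam("wrist",dict(tool_pos=w["p"],tool_rot=w["q"]));P1=cloud(C1,w["d"])
for v in range(120,196,5): print(v,w["a"][v,308],P1[v,308].round(3))
E
```

```text
TCP px (np.float64(322.8101302544772), np.float64(233.04608915146918)) grasp (np.float64(322.6558528987946), np.float64(247.39696442221396))
175 [46 48 45] [0.571 0.298 0.067] [0.579 0.296 0.08 ] [0.558 0.299 0.055]
183 [40 41 40] [0.574 0.282 0.147] [0.579 0.284 0.146] [0.559 0.3   0.076]
191 [25 31 26] [0.574 0.283 0.159] [0.579 0.284 0.159] [0.558 0.305 0.081]
199 [39 40 39] [0.573 0.286 0.162] [0.578 0.287 0.163] [0.557 0.311 0.082]
207 [30 27 28] [0.573 0.29  0.162] [0.578 0.291 0.162] [0.558 0.31  0.104]
215 [20 28 26] [0.572 0.295 0.161] [0.577 0.296 0.162] [0.559 0.31  0.118]
223 [33 32 31] [0.571 0.299 0.161] [0.576 0.3   0.162] [0.559 0.311 0.129]
231 [26 31 26] [0.57  0.304 0.161] [0.575 0.305 0.162] [0.559 0.314 0.136]
239 [31 28 30] [0.569 0.308 0.162] [0.575 0.309 0.162] [0.558 0.319 0.137]
247 [27 27 22] [0.57  0.307 0.173] [0.574 0.307 0.174] [0.557 0.323 0.138]
255 [33 32 30] [0.57  0.307 0.181] [0.574 0.307 0.181] [0.562 0.309 0.174]
263 [32 32 33] [0.57  0.307 0.187] [0.574 0.307 0.189] [0.562 0.31  0.181]
271 [30 29 28] [0.57  0.306 0.195] [0.574 0.308 0.194] [0.5
[... 418 characters left out ...]
 0.202] [0.573 0.308 0.223] [0.566 0.3   0.231]
327 [174 171 165] [0.534 0.503 0.001] [0.571 0.318 0.215] [0.567 0.3   0.234]
120 [120 119 119] [0.576 0.286 0.08 ]
125 [52 56 52] [0.573 0.285 0.16 ]
130 [55 57 59] [0.572 0.29  0.162]
135 [54 53 52] [0.571 0.296 0.161]
140 [56 51 54] [0.571 0.301 0.163]
145 [54 55 56] [0.57  0.306 0.163]
150 [53 52 57] [0.57  0.312 0.162]
155 [144 145 140] [0.569 0.317 0.162]
160 [154 154 149] [0.568 0.323 0.163]
165 [60 60 56] [0.568 0.329 0.162]
170 [62 63 60] [0.567 0.335 0.162]
175 [56 53 56] [0.567 0.341 0.161]
180 [51 52 50] [0.566 0.346 0.162]
185 [52 55 53] [0.565 0.353 0.161]
190 [81 82 79] [0.565 0.359 0.159]
195 [193 194 187] [ 0.567  0.419 -0.002]
```

```bash
python3 - <<'E'
from h import *
s=state();print(s["gripper_width"],s["grasp_force"]);C=cam("wrist",s);z=np.load("w2.npz");P=cloud(C,z["d"])
q=s["tool_rot"];M=R.from_quat(np.roll(q,-1)).as_matrix();T=(P-s["tool_pos"])@M*1000
for v in (235,241,247,252,258,266,274,284):
  print(v,[(u,*T[v,u].round().tolist()) for u in range(292,356,5)])
c=z["a"][190:310,260:390];c=cv2.convertScaleAbs(c,alpha=3);save("m3",cv2.resize(c,None,fx=5,fy=5,interpolation=2))
E
```

```text
-0.0001661144608684321 0.0
235 [(292, -64.0, -34.0, 130.0), (297, -9.0, -18.0, 15.0), (302, 1.0, -13.0, -5.0), (307, 2.0, -10.0, -6.0), (312, 13.0, -5.0, -30.0), (317, 13.0, -3.0, -31.0), (322, 13.0, -0.0, -30.0), (327, 13.0, 2.0, -30.0), (332, 12.0, 5.0, -29.0), (337, 1.0, 9.0, -5.0), (342, 1.0, 12.0, -6.0), (347, -8.0, 16.0, 14.0), (352, -9.0, 20.0, 15.0)]
241 [(292, -72.0, -35.0, 131.0), (297, -71.0, -29.0, 131.0), (302, -3.0, -13.0, -5.0), (307, -3.0, -10.0, -6.0), (312, 9.0, -6.0, -29.0), (317, 10.0, -3.0, -31.0), (322, 10.0, -0.0, -31.0), (327, 10.0, 2.0, -30.0), (332, 9.0, 5.0, -28.0), (337, -2.0, 9.0, -6.0), (342, -3.0, 12.0, -6.0), (347, -13.0, 16.0, 15.0), (352, -12.0, 20.0, 14.0)]
247 [(292, -78.0, -35.0, 130.0), (297, -79.0, -30.0, 132.0), (302, -7.0, -13.0, -6.0), (307, -7.0, -10.0, -6.0), (312, 12.0, -5.0, -41.0), (317, 12.0, -3.0, -41.0), (322, 13.0, -0.0, -43.0), (327, 12.0, 2.0, -41.0), (332, 12.0, 5.0, -42.0), (337, 12.0, 7.0, -41.0), (342, -18.0, 13.0, 15.0), (347, -17.0, 17.0, 15.0), (352, -17.0, 20.0, 14.0)]
252 [(292, -85.0, -35.0, 131.0), (297, -85.0, -30.0, 13
[... 939 characters left out ...]
), (352, 8.0, 14.0, -52.0)]
274 [(292, -113.0, -36.0, 131.0), (297, 8.0, -11.0, -59.0), (302, 8.0, -9.0, -59.0), (307, 9.0, -7.0, -60.0), (312, 12.0, -4.0, -65.0), (317, 12.0, -2.0, -66.0), (322, 13.0, 0.0, -66.0), (327, 12.0, 2.0, -65.0), (332, 12.0, 4.0, -65.0), (337, 12.0, 6.0, -66.0), (342, 8.0, 9.0, -59.0), (347, 8.0, 11.0, -59.0), (352, 9.0, 13.0, -60.0)]
284 [(292, 9.0, -12.0, -67.0), (297, 14.0, -9.0, -75.0), (302, 15.0, -7.0, -76.0), (307, 15.0, -6.0, -76.0), (312, 13.0, -4.0, -74.0), (317, 11.0, -2.0, -71.0), (322, 11.0, 0.0, -70.0), (327, 11.0, 2.0, -70.0), (332, 12.0, 4.0, -72.0), (337, 14.0, 6.0, -74.0), (342, 15.0, 8.0, -77.0), (347, 16.0, 9.0, -77.0), (352, 13.0, 12.0, -74.0)]
```

View pics/m3.png

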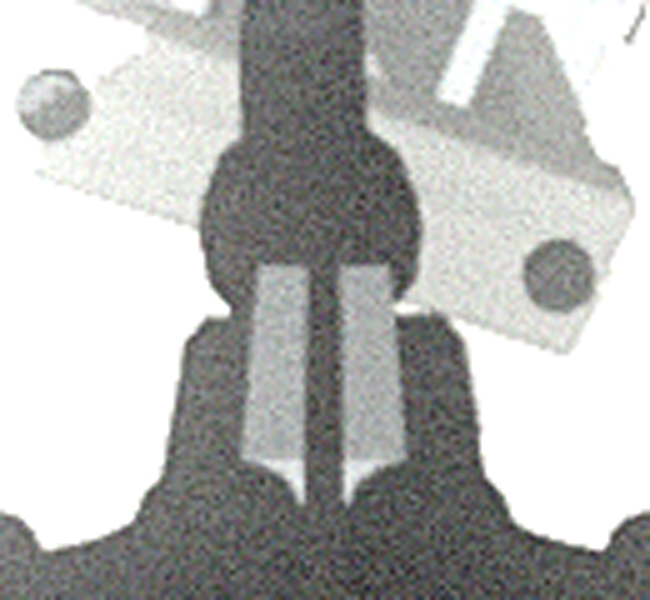

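```bash
python3 - <<'E'
from h import *
w=np.load("w1.npz");C=cam("wrist",dict(tool_pos=w["p"],tool_rot=w["q"]));P=cloud(C,w["d"])
M=R.from_quat(np.roll(w["q"],-1)).as_matrix();T=(P-w["p"])@M*1000
for v in (260,266,280,300): print(v,[(u,*T[v,u].round().tolist()) for u in list(range(195,240,6))+list(range(412,460,6))])
print(proj(C,w["p"]), w["p"])
# all points between z -100 and 0: nearest-to-tip points
m=(T[...,2]>-110)&(T[...,2]<20)&(abs(T[...,1])<70)
Q=T[m];i=np.argsort(Q[:,2])[-10:];print(Q[i].round())
E
```

```text
260 [(195, -143.0, -184.0, 213.0), (201, -210.0, -228.0, 329.0), (207, -209.0, -216.0, 327.0), (213, -209.0, -205.0, 328.0), (219, 12.0, -46.0, -54.0), (225, 13.0, -43.0, -55.0), (231, 11.0, -42.0, -52.0), (237, -209.0, -160.0, 327.0), (412, -210.0, 164.0, 329.0), (418, 11.0, 44.0, -52.0), (424, 13.0, 45.0, -55.0), (430, 12.0, 48.0, -54.0), (436, -644.0, 515.0, 1078.0), (442, -646.0, 544.0, 1081.0), (448, -644.0, 571.0, 1078.0), (454, -645.0, 599.0, 1078.0)]
266 [(195, -221.0, -240.0, 327.0), (201, -222.0, -229.0, 328.0), (207, -222.0, -218.0, 327.0), (213, 13.0, -47.0, -60.0), (219, 13.0, -44.0, -60.0), (225, 12.0, -42.0, -59.0), (231, 8.0, -42.0, -53.0), (237, -221.0, -162.0, 327.0), (412, -223.0, 165.0, 330.0), (418, 8.0, 44.0, -53.0), (424, 12.0, 44.0, -59.0), (430, 12.0, 47.0, -59.0), (436, 13.0, 49.0, -60.0), (442, -675.0, 546.0, 1076.0), (448, -674.0, 574.0, 1076.0), (454, -675.0, 602.0, 1077.0)]
280 [(195, 8.0, -54.0, -64.0), (201, 12.0, -48.0, -70.0), (207, 12.0, -46.0, -70.0), (213, 13.0, -43.0, -70.0), (219, 11.0, -42.0, -68.0), (225, 8.0, -41.0, -63.0), (231, 2.0, -42.0, 
[... 258 characters left out ...]
3.0, -45.0, -83.0), (201, 12.0, -43.0, -82.0), (207, 11.0, -42.0, -81.0), (213, 8.0, -42.0, -76.0), (219, 2.0, -42.0, -69.0), (225, -2.0, -42.0, -64.0), (231, -7.0, -42.0, -57.0), (237, -297.0, -168.0, 327.0), (412, -863.0, 425.0, 1078.0), (418, -7.0, 44.0, -57.0), (424, -2.0, 44.0, -64.0), (430, 4.0, 44.0, -71.0), (436, 8.0, 44.0, -77.0), (442, 12.0, 44.0, -82.0), (448, 12.0, 46.0, -82.0), (454, 12.0, 48.0, -81.0)]
(np.float64(322.81013025447714), np.float64(233.04608915146918)) [0.54982676 0.33289008 0.32860994]
[[  9.  44. -46.]
 [ -5. -42. -46.]
 [ -4.  44. -46.]
 [ -5.  44. -46.]
 [  0. -42. -46.]
 [  9. -42. -46.]
 [  9.  44. -46.]
 [  5. -42. -46.]
 [ -0.  44. -46.]
 [  0.  44. -46.]]
```

Request:
jog_arm([
  [[0,0,0],[0,0,0],100],
  [[0,0,0],[0,0,0],100],
  [[0,0,0],[0,0,0],100],
  [[0,0,0],[0,0,0],100],
  [[0,0,0.8],[0,0,0],100],
  [[0,0,1.6],[0,0,0],100],
  [[0,0,1.6],[0,0,0],60],
  [[0,0,1.6],[0,0,0],0],
])

```text
time: 4.5
tool_pos: [0.5686, 0.3191, 0.091]
tool_rot: [0.0, 0.767, -0.641, -0.0]
contact_force: [0.6, 0.1, -0.3]
gripper_width: 0.608
grasp_force: 0.0
```

Request:
jog_arm([
  [[0,0,0],[0,0,0],0],
  [[0,0,0],[0,0,0],0],
  [[0,0,0],[0,0,0],0],
  [[0,0,0],[0,0,0],0],
  [[0,0,0],[0,0,0],0],
])

```text
time: 5.12
tool_pos: [0.5702, 0.3195, 0.0929]
tool_rot: [-0.002, 0.767, -0.641, 0.001]
contact_force: [5.7, 0.1, 5.3]
gripper_width: 0.293
grasp_force: 59.2
```

```bash
python3 - <<'E'
from h import *
s=state();print(s["time"],s["joint_pos"].round(3),s["tool_pos"],s["ft_torque"],s["contact_force"],s["gripper_width"],s["grasp_force"])
E
```

```text
5.125 [ 0.397  0.199  1.635 -0.     1.304 -2.922] [0.57020423 0.31950163 0.09293937] [ 0.1404157  -0.85293643 -0.04746545] [5.66554963 0.13969221 5.26616946] 0.29276125487874405 59.21832025051117
```

Request:
jog_arm([
  [[0,0,0],[0,0,0],60],
  [[0,0,0],[0,0,0],60],
  [[0,0,-0.3],[0,0,0],60],
  [[0,0,-0.3],[0,0,0],0],
  [[0,0,-0.3],[0,0,0],0],
  [[0,0,-0.3],[0,0,0],0],
  [[0,0,-0.3],[0,0,0],0],
  [[0,0,-0.3],[0,0,0],0],
])

```text
time: 6.12
tool_pos: [0.5702, 0.3195, 0.1003]
tool_rot: [-0.002, 0.767, -0.642, 0.001]
contact_force: [5.0, 0.7, 5.2]
gripper_width: 0.271
grasp_force: 59.0
```

```bash
python3 - <<'E'
from h import *
s=state();C=cam("wrist",s);a,d=grab_frame("wrist");P=cloud(C,d)
M=R.from_quat(np.roll(s["tool_rot"],-1)).as_matrix();T=(P-s["tool_pos"])@M*1000
for v in (225,240,247,253,260,268): print(v,[(u,*T[v,u].round().tolist()) for u in range(282,370,6)])
c=cv2.convertScaleAbs(a[170:310,240:410],alpha=2.5);save("m4",cv2.resize(c,None,fx=4,fy=4,interpolation=2))
E
```

```text
225 [(282, 13.0, -23.0, -16.0), (288, 13.0, -20.0, -16.0), (294, 13.0, -16.0, -17.0), (300, 13.0, -13.0, -17.0), (306, 13.0, -9.0, -16.0), (312, 32.0, -4.0, -61.0), (318, 33.0, -2.0, -62.0), (324, 32.0, 1.0, -60.0), (330, 32.0, 3.0, -61.0), (336, 32.0, 6.0, -60.0), (342, 8.0, 12.0, -6.0), (348, -3.0, 17.0, 19.0), (354, -6.0, 22.0, 27.0), (360, -13.0, 29.0, 43.0), (366, -7.0, 31.0, 29.0)]
240 [(282, 3.0, -23.0, -17.0), (288, 3.0, -20.0, -15.0), (294, 4.0, -16.0, -18.0), (300, 3.0, -13.0, -16.0), (306, 8.0, -9.0, -25.0), (312, 25.0, -4.0, -61.0), (318, 25.0, -2.0, -60.0), (324, 26.0, 1.0, -62.0), (330, 26.0, 3.0, -62.0), (336, 25.0, 6.0, -60.0), (342, 8.0, 11.0, -25.0), (348, 3.0, 15.0, -15.0), (354, 3.0, 18.0, -16.0), (360, 3.0, 21.0, -16.0), (366, 3.0, 25.0, -15.0)]
247 [(282, -1.0, -23.0, -17.0), (288, 12.0, -17.0, -42.0), (294, 12.0, -14.0, -42.0), (300, 12.0, -11.0, -42.0), (306, 9.0, -8.0, -35.0), (312, 22.0, -4.0, -60.0), (318, 23.0, -2.0, -61.0), (324, 23.0, 1.0, -62.0), (330, 22.0, 3.0, -60.0), (336, 22.0, 6.0, -60.0), (342, 8.0, 10.0, -33.0), (348, 10.0, 13.0, -37.0), (354, 1
[... 546 characters left out ...]
 (300, 7.0, -11.0, -45.0), (306, 2.0, -8.0, -36.0), (312, 16.0, -4.0, -60.0), (318, 17.0, -2.0, -62.0), (324, 16.0, 1.0, -61.0), (330, 16.0, 3.0, -61.0), (336, 16.0, 6.0, -60.0), (342, 3.0, 10.0, -38.0), (348, 4.0, 13.0, -41.0), (354, 13.0, 14.0, -55.0), (360, 12.0, 17.0, -54.0), (366, 9.0, 21.0, -48.0)]
268 [(282, 12.0, -17.0, -60.0), (288, 12.0, -15.0, -61.0), (294, 13.0, -12.0, -61.0), (300, 4.0, -11.0, -47.0), (306, -3.0, -9.0, -36.0), (312, 12.0, -4.0, -61.0), (318, 12.0, -2.0, -61.0), (324, 13.0, 1.0, -62.0), (330, 13.0, 3.0, -62.0), (336, 12.0, 6.0, -60.0), (342, -2.0, 10.0, -37.0), (348, -0.0, 13.0, -41.0), (354, 12.0, 14.0, -60.0), (360, 13.0, 16.0, -61.0), (366, 13.0, 19.0, -61.0)]
```

View pics/m4.png

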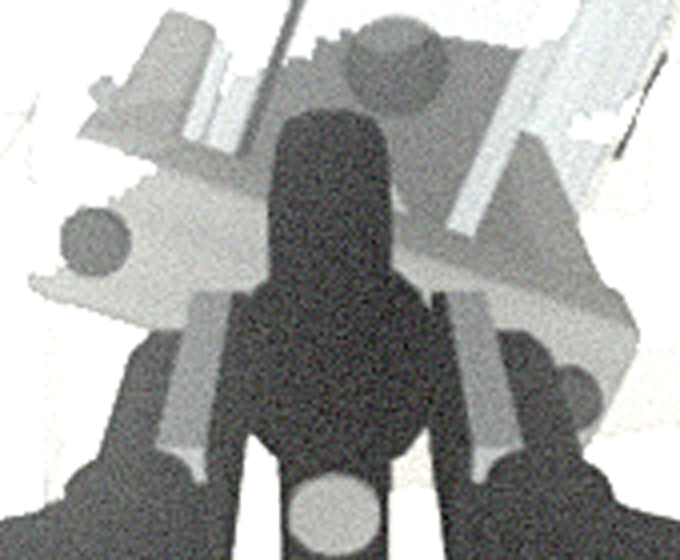

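Request:
jog_arm([
  [[0,0,0],[0,0,0],60],
  [[0,0,0],[0,0,0],60],
  [[0,0,-0.35],[0,0,0],60],
  [[0,0,-0.35],[0,0,0],0],
  [[0,0,-0.35],[0,0,0],0],
  [[0,0,-0.35],[0,0,0],0],
  [[0,0,-0.35],[0,0,0],0],
  [[0,0,-0.35],[0,0,0],0],
])

```text
time: 7.18
tool_pos: [0.5699, 0.3193, 0.1084]
tool_rot: [-0.001, 0.767, -0.641, 0.001]
contact_force: [5.6, 0.5, -0.9]
gripper_width: 0.135
grasp_force: 62.3
```

Request:
jog_arm([
  [[0,-0.06,-0.03],[0,0,1.2],0],
  [[0,-0.06,-0.06],[0,0,2.4],0],
  [[0,-0.06,-0.09],[0,0,3.6],0],
  [[0,-0.06,-0.12],[0,0,4.8],0],
  [[0,-0.06,-0.15],[0,0,6.0],0],
  [[0,-0.06,-0.18],[0,0,7.2],0],
  [[0,-0.06,-0.21],[0,0,8.4],0],
  [[0,-0.06,-0.24],[0,0,9.6],0],
])

```text
time: 8.18
tool_pos: [0.5672, 0.3213, 0.1143]
tool_rot: [-0.003, -0.201, 0.98, 0.002]
contact_force: [-7.7, 3.9, 5.2]
gripper_width: 0.137
grasp_force: 63.1
```

```bash
python3 - <<'E'
from h import *
s=state();print(s["time"],s["joint_pos"].round(3),s["tool_pos"],s["ft_torque"],s["contact_force"],s["gripper_width"],s["grasp_force"])
E
```

```text
8.175 [ 0.399  0.181  1.618  0.006  1.347 -1.577] [0.56724747 0.32133608 0.11430088] [0.9990419  1.32528731 0.14739114] [-7.73060928  3.88720694  5.19293142] 0.1369084569585221 63.1307977437973
```

Request:
jog_arm([
  [[0.05,0.15,-0.03],[0,0,1.2],0],
  [[0.05,0.18,-0.06],[0,0,2.4],0],
  [[0.05,0.18,-0.1],[0,0,3.6],0],
  [[0.03,0.2,-0.13],[0,0,4.8],0],
  [[0.02,0.21,-0.16],[0,0,6.0],0],
  [[0.02,0.21,-0.18],[0,0,6.6],0],
  [[0.02,0.21,-0.18],[0,0,6.6],0],
])

```text
time: 9.05
tool_pos: [0.5672, 0.3244, 0.1185]
tool_rot: [-0.001, 0.253, 0.967, 0.0]
contact_force: [-0.3, 1.5, 2.6]
gripper_width: 0.134
grasp_force: 62.6
```

```bash
python3 - <<'E'
from h import *
s=state();print(s["time"],s["joint_pos"].round(3),s["tool_pos"],s["ft_torque"],s["contact_force"],s["gripper_width"],s["grasp_force"])
E
```

```text
9.05 [ 4.050e-01  1.780e-01  1.614e+00  1.000e-03  1.350e+00 -6.540e-01] [0.56721746 0.32443733 0.11852404] [ 0.35406695  0.03074639 -0.01232199] [-0.31844962  1.5050214   2.60312651] 0.13356157489063708 62.59681463241577
```

Request:
jog_arm([
  [[0,0,0],[0,0,0],60],
  [[0,0,0],[0,0,0],100],
  [[0,0,0],[0,0,0],100],
  [[0,0,-1.5],[0,0,0],100],
  [[0,0,-3.5],[0,0,-1],100],
  [[0,0,-5],[0,0,-2.3],100],
  [[0,0,-5],[0,0,-3.6],100],
  [[0,0,-5],[0,0,-4.9],100],
])

```text
time: 10.05
tool_pos: [0.568, 0.324, 0.2442]
tool_rot: [0.001, -0.088, 0.996, 0.0]
contact_force: [-0.0, 0.1, -0.1]
gripper_width: 0.998
grasp_force: 0.0
```

```bash
python3 - <<'E'
from h import *
s=state();print(s["time"],s["tool_pos"]); print(tomove([.552,.225,.225],np.radians(-101)))
E
```

```text
10.05 [0.56799459 0.32397655 0.24417345]
(array([ 1.33, -3.78,  0.76]), array([-0.  ,  0.01, -8.61]))
```

Request:
jog_arm([
  [[0.5,-1.5,0],[0,0,-1.3],100],
  [[1.3,-3.8,0],[0,0,-2.6],100],
  [[1.3,-3.8,0],[0,0,-3.9],100],
  [[1.3,-3.8,0],[0,0,-5.2],100],
  [[1.3,-3.8,0],[0,0,-6.5],100],
  [[1.3,-3.8,0],[0,0,-7.8],100],
  [[1.3,-3.8,0],[0,0,-8.6],100],
  [[1.3,-3.8,0],[0,0,-8.6],100],
])

```text
time: 11.05
tool_pos: [0.5518, 0.2247, 0.2431]
tool_rot: [-0.0, -0.633, 0.774, 0.0]
contact_force: [-0.6, 0.6, -0.1]
gripper_width: 1.002
grasp_force: 0.0
```

```bash
python3 - <<'E'
from h import *
s=state();print(s["time"],s["tool_pos"],s["joint_pos"].round(2))
a,d=grab_frame("wrist");save("w5",a);np.savez("w5.npz",a=a,d=d,p=s["tool_pos"],q=s["tool_rot"])
C=cam("wrist",s);P=cloud(C,d)
# rack top: z~.08
m=(abs(P[...,2]-.080)<.006)&(np.hypot(P[...,0]-.55,P[...,1]-.23)<.15)
n,l,st,ce=cv2.connectedComponentsWithStats(cv2.morphologyEx(m.astype(np.uint8),cv2.MORPH_OPEN,np.ones((5,5))))
for i in range(1,n):
  if st[i,4]>800:
    Q=P[l==i]; rr=cv2.minAreaRect((Q[:,:2]*1000).astype(np.float32)); print(st[i],rr,np.nanmedian(Q[:,2]),np.median(a[l==i],0))
    b=Q[:,:2]; e=b[np.argmin(b[:,1])];print("miny",e)
k=(P[...,2]>.15)&(P[...,2]<.19)&(np.hypot(P[...,0]-.569,P[...,1]-.321)<.06)
if k.sum()>50: print("bar",k.sum(),cv2.minAreaRect((P[k][:,:2]*1000).astype(np.float32)),np.nanmedian(P[k][:,2]))
E
```

```text
11.05 [0.5517567  0.22471973 0.24312392] [ 0.26 -0.04  1.63 -0.    1.55 -2.68]
[ 307  125   34  124 3208] ((555.7514038085938, 247.15127563476562), (148.06634521484375, 36.115386962890625), 79.8869400024414) 0.08092434693411396 [69. 69. 68.]
miny [0.54791802 0.17362285]
bar 1772 ((568.6438598632812, 320.3779602050781), (13.419736862182617, 77.93118286132812), 60.638916015625) 0.1693452513547511
```

View pics/w5.png

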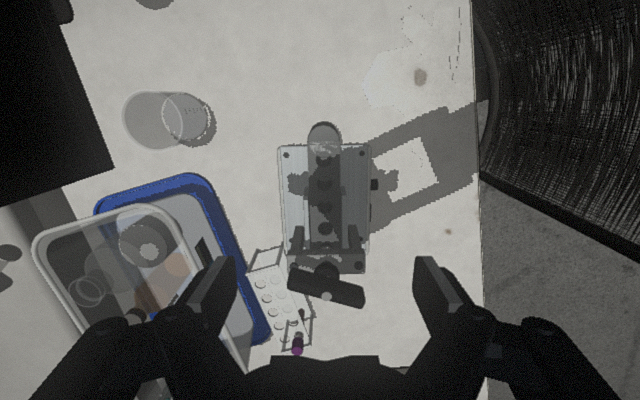

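```bash
python3 - <<'E'
from h import *
print(tomove([.5525,.2298,.008],np.radians(-100.1)))
# dock from the first top view: white hood top
z=np.load("top0.npz");a,d=z["a"],z["d"];C=cam("top");P=cloud(C,d)
m=(P[...,2]>.05)&(P[...,2]<.075)&(np.hypot(P[...,0]-.52,P[...,1]+.22)<.09)
Q=P[m];print(m.sum(),cv2.minAreaRect((Q[:,:2]*1000).astype(np.float32)),np.median(Q[:,2]))
m=(P[...,2]>.015)&(P[...,2]<.08)&(np.hypot(P[...,0]-.52,P[...,1]+.22)<.12)
Q=P[m];print(m.sum(),cv2.minAreaRect((Q[:,:2]*1000).astype(np.float32)))
E
```

```text
(array([-0.21,  0.01,  9.41]), array([ 0.  , -0.  , -0.18]))
582 ((518.84716796875, -222.20065307617188), (101.51526641845703, 68.45335388183594), 79.20858764648438) 0.060845111434689736
634 ((518.548583984375, -221.44757080078125), (103.15655517578125, 69.02719116210938), 78.80298614501953)
```

Request:
jog_arm([
  [[-0.21,0,2.5],[0,0,-0.18],100],
  [[-0.21,0,5],[0,0,-0.18],100],
  [[-0.21,0,7.2],[0,0,-0.18],100],
  [[-0.21,0,8.6],[0,0,-0.18],100],
  [[-0.21,0,9.4],[0,0,-0.18],100],
  [[-0.21,0,9.4],[0,0,-0.18],70],
  [[-0.21,0,9.4],[0,0,-0.18],10],
  [[-0.21,0,9.4],[0,0,-0.18],10],
])

```text
time: 12.1
tool_pos: [0.5547, 0.2306, 0.011]
tool_rot: [0.002, -0.643, 0.766, -0.001]
contact_force: [-0.0, 0.1, -1.5]
gripper_width: 0.416
grasp_force: 60.7
```

Request:
jog_arm([
  [[0,0,0],[0,0,0],10],
  [[0,0,0],[0,0,0],10],
  [[0,0,0],[0,0,0],10],
])

```text
time: 12.48
tool_pos: [0.5548, 0.2305, 0.0108]
tool_rot: [0.002, -0.643, 0.766, -0.001]
contact_force: [-0.3, 0.2, 6.9]
gripper_width: 0.415
grasp_force: 61.5
```

Request:
jog_arm([
  [[0,0,-0.14],[0,0,0],10],
  [[0.2,0,-0.16],[0,0,0],10],
  [[0.5,0,-0.16],[0,0,0],10],
  [[0.8,0,-0.16],[0,0,0],10],
])

```text
time: 12.98
tool_pos: [0.5487, 0.2095, 0.0116]
tool_rot: [-0.001, -0.643, 0.766, 0.0]
contact_force: [0.9, 0.3, -3.1]
gripper_width: 0.411
grasp_force: 60.6
```

Request:
jog_arm([
  [[0.6,0,0],[0,0,0],10],
  [[1.4,0,0],[0,0,0],10],
  [[2.2,0,0],[0,0,0],10],
  [[3.0,0,0],[0,0,0],10],
  [[3.8,0,0],[0,0,0],10],
  [[3.9,0,0],[0,0,0],10],
  [[3.9,0,-0.4],[0,0,0],10],
  [[3.9,0,-0.8],[0,0,0],10],
])

```text
time: 13.98
tool_pos: [0.533, 0.1147, 0.0332]
tool_rot: [0.0, -0.643, 0.766, -0.0]
contact_force: [0.3, -1.1, -3.5]
gripper_width: 0.417
grasp_force: 60.6
```

```bash
python3 - <<'E'
from h import *
s=state();print(s["tool_pos"]-[.5548,.2305,.0108],s["contact_force"]);print(tomove([.5506,-.0564,.030],np.radians(-100.8)));print(tomove([.5506,-.0564,-.018],np.radians(-100.8)))
E
```

```text
[-0.02180538 -0.11577415  0.02244315] [ 0.28712326 -1.12712983 -3.46500289]
(array([ 6.62, -1.87,  0.13]), array([-0.  ,  0.  ,  0.11]))
(array([ 6.62, -1.87,  2.05]), array([-0.  ,  0.  ,  0.11]))
```

Request:
jog_arm([
  [[1.6,-0.45,0],[0,0,0],10],
  [[3.3,-0.95,0],[0,0,0.1],10],
  [[5,-1.4,0],[0,0,0.1],10],
  [[6.6,-1.87,0],[0,0,0.1],10],
  [[6.6,-1.87,0.6],[0,0,0.1],10],
  [[6.6,-1.87,1.2],[0,0,0.1],10],
  [[6.6,-1.87,1.7],[0,0,0.1],10],
  [[6.6,-1.87,1.85],[0,0,0.1],10],
])

```text
time: 14.98
tool_pos: [0.5508, -0.0448, -0.0161]
tool_rot: [-0.008, -0.631, 0.775, -0.004]
contact_force: [-0.2, -1.4, -3.5]
gripper_width: 0.413
grasp_force: 60.7
```

Request:
jog_arm([
  [[0,0,0.08],[0,0,0],10],
  [[0,0,0.12],[0,0,0],10],
])

```text
time: 15.22
tool_pos: [0.5527, -0.0459, -0.0169]
tool_rot: [-0.006, -0.631, 0.776, -0.006]
contact_force: [-0.6, -0.1, -3.3]
gripper_width: 0.413
grasp_force: 60.7
```

```bash
python3 - <<'E'
from h import *
s=state();print(s["joint_pos"].round(3),s["tool_pos"],s["contact_force"],s["ft_torque"],s["joint_efforts"].round(1))
print(R.from_quat(np.roll(s["tool_rot"],-1)).as_matrix().round(3))
E
```

```text
[-0.207  0.125  1.926 -0.02   1.09  -3.135] [ 0.55267012 -0.04588276 -0.01688385] [-0.61421118 -0.13318864 -3.28155897] [-0.04920116 -0.01947512  0.01900094] [  0.1 -37.6 -32.    0.    0.   -0. ]
[[-0.204 -0.979 -0.003]
 [-0.979  0.204 -0.017]
 [ 0.017 -0.001 -1.   ]]
```

```bash
python3 - <<'E'
from h import *
print(tomove([.5535,-.038,-.014],np.radians(-103)))
E
```

```text
(array([-0.31,  0.03, -0.12]), array([-0.01, -0.12,  0.16]))
```

Request:
jog_arm([
  [[-0.3,0.03,-0.12],[0,-0.12,0.2],10],
  [[-0.3,0.03,-0.12],[0,-0.12,0.2],10],
  [[-0.3,0.03,-0.12],[0,-0.12,0.2],10],
])

```text
time: 15.6
tool_pos: [0.5533, -0.0385, -0.014]
tool_rot: [0.0, -0.62, 0.785, -0.001]
contact_force: [-0.1, -0.2, -3.0]
gripper_width: 0.415
grasp_force: 60.7
```

```bash
python3 - <<'E'
from h import *
s=state();print(s["joint_pos"].round(3),s["tool_pos"],s["contact_force"],s["ft_torque"])
print(tomove([.5535,-.038,-.014],np.radians(-103)))
E
```

```text
[-2.030e-01  1.190e-01  1.926e+00 -1.000e-03  1.096e+00 -3.111e+00] [ 0.55331955 -0.0384662  -0.01401272] [-0.05541039 -0.1749739  -2.9741786 ] [-0.02592634 -0.00116805  0.01861863]
(array([-0.02, -0.  , -0.  ]), array([-0.01, -0.  , -0.04]))
```

Request:
jog_arm([
  [[0,0,0.12],[0,0,0],10],
  [[0,0,0.2],[0,0,0],10],
  [[0,0,0.2],[0,0,0],10],
])

```text
time: 15.98
tool_pos: [0.5531, -0.0385, -0.0192]
tool_rot: [-0.0, -0.62, 0.785, -0.0]
contact_force: [-1.2, -1.0, 0.2]
gripper_width: 0.416
grasp_force: 61.0
```

Request:
jog_arm([
  [[0,0,0],[0,0,0],60],
  [[0,0,0],[0,0,0],100],
  [[0,0,0],[0,0,0],100],
  [[0,0,-1.5],[0,0,0],100],
  [[0,0,-3.5],[0,0,0.5],100],
  [[0.5,0,-5.5],[0,0,1],100],
  [[2,0,-7.5],[0,0,1.5],100],
  [[3.4,0,-8],[0,0,1.6],100],
])

```text
time: 16.98
tool_pos: [0.5355, -0.1226, 0.186]
tool_rot: [0.003, -0.529, 0.849, -0.004]
contact_force: [-0.2, -0.9, -2.2]
gripper_width: 1.003
grasp_force: 0.0
```

Request:
jog_arm([
  [[0,0,0],[0,0,0],100],
  [[0,0,0],[0,0,0],100],
])

```text
time: 17.23
tool_pos: [0.5329, -0.1204, 0.1797]
tool_rot: [-0.0, -0.529, 0.849, 0.0]
contact_force: [-0.6, 0.4, -0.9]
gripper_width: 1.004
grasp_force: 0.0
```

```bash
python3 - <<'E'
from h import *
s=state();print(s["time"],s["tool_pos"],s["joint_pos"].round(2))
a,d=grab_frame("wrist");save("w6",a);np.savez("w6.npz",a=a,d=d,p=s["tool_pos"],q=s["tool_rot"])
C=cam("wrist",s);P=cloud(C,d)
f=lambda z0,z1,c,r:(P[...,2]>z0)&(P[...,2]<z1)&(np.hypot(P[...,0]-c[0],P[...,1]-c[1])<r)
for n,m in dict(hood=f(.055,.07,(.52,-.22),.09),hoodwhite=f(.055,.07,(.52,-.22),.09)&(a.min(2)>110),rack=f(.04,.056,(.555,-.01),.13),dockall=f(.01,.07,(.52,-.22),.1),black=f(.02,.07,(.52,-.22),.09)&(a.max(2)<50)).items():
    m=cv2.morphologyEx(m.astype(np.uint8),cv2.MORPH_OPEN,np.ones((3,3)))>0;Q=P[m]
    if len(Q)>20: print(n,len(Q),cv2.minAreaRect((Q[:,:2]*1000).astype(np.float32)),np.median(Q[:,2]),Q.min(0).round(3),Q.max(0).round(3))
E
```

```text
17.225 [ 0.53294768 -0.12041936  0.1797365 ] [-0.36 -0.12  1.82 -0.    1.45 -3.04]
hood 8301 ((515.4819946289062, -229.78048706054688), (89.15631103515625, 68.1994857788086), 78.96870422363281) 0.06295484027179665 [ 0.474 -0.279  0.055] [ 0.556 -0.181  0.066]
hoodwhite 7552 ((515.3936157226562, -230.44989013671875), (87.80841064453125, 68.11687469482422), 78.96870422363281) 0.06291027758880702 [ 0.475 -0.279  0.059] [ 0.556 -0.181  0.066]
rack 3747 ((558.5244750976562, -12.594818115234375), (168.86053466796875, 36.055137634277344), 76.96381378173828) 0.050826447016556364 [ 0.526 -0.095  0.04 ] [0.594 0.072 0.053]
dockall 8608 ((517.0253295898438, -223.1068115234375), (102.6155014038086, 69.11150360107422), 79.3327865600586) 0.06291897804324323 [ 0.474 -0.279  0.01 ] [ 0.56  -0.167  0.066]
```

View pics/w6.png

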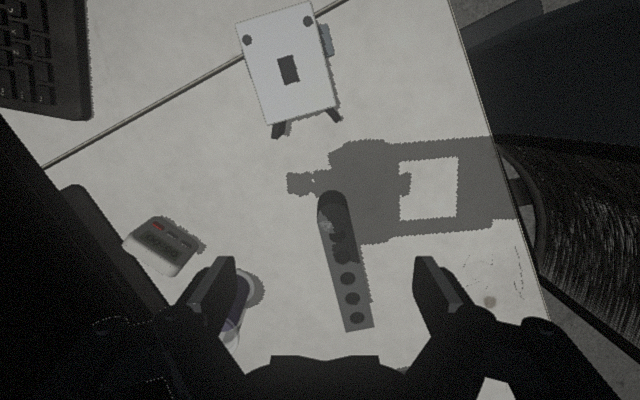

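Request:
jog_arm([
  [[-1,0,0],[0,0,1.3],100],
  [[-2,0,0],[0,0,2.6],100],
  [[-3,0,0],[0,0,3.9],100],
  [[-4,0,0],[0,0,5.2],100],
  [[-5,0,0],[0,0,6.5],100],
  [[-6,0,0],[0,0,7.8],100],
  [[-6.5,0,0],[0,0,9.1],100],
  [[-6.5,0,0],[0,0,10.4],100],
])

```text
time: 18.27
tool_pos: [0.6045, 0.0272, 0.1788]
tool_rot: [-0.001, 0.17, 0.986, -0.0]
contact_force: [0.4, 0.4, 0.4]
gripper_width: 0.997
grasp_force: 0.0
```

Request:
jog_arm([
  [[0,0,0],[0,0,1.3],100],
  [[0,0,0],[0,0,2.6],100],
  [[0,0,0],[0,0,3.9],100],
  [[0,0,0],[0,0,5.2],100],
  [[0,0,0],[0,0,6.5],100],
  [[0,0,0],[0,0,7.8],100],
  [[0,0,0],[0,0,9.1],100],
  [[0,0,0],[0,0,10.4],100],
])

```text
time: 19.27
tool_pos: [0.6042, 0.0262, 0.1789]
tool_rot: [-0.001, 0.782, 0.624, -0.001]
contact_force: [0.2, -0.8, 0.7]
gripper_width: 0.992
grasp_force: 0.0
```

```bash
python3 - <<'E'
from h import *
s=state();print(s["time"],s["tool_pos"],s["joint_pos"].round(2))
a,d=grab_frame("wrist");C=cam("wrist",s);P=cloud(C,d)
m=(P[...,2]>.04)&(P[...,2]<.056)&(np.hypot(P[...,0]-.555,P[...,1]+.01)<.13)
m=cv2.morphologyEx(m.astype(np.uint8),cv2.MORPH_OPEN,np.ones((3,3)))>0;Q=P[m]
print(len(Q),cv2.minAreaRect((Q[:,:2]*1000).astype(np.float32)),Q.max(0),Q.min(0))
print(tomove([.573,.0497,-.017],np.radians(77)))
E
```

```text
19.275 [0.60420602 0.02622296 0.17887733] [-0.08  0.02  1.68 -0.    1.44  0.14]
4337 ((559.123291015625, -12.28228759765625), (167.1617431640625, 36.31888961791992), 76.97028350830078) [0.5954733  0.07308733 0.05288538] [ 0.52713793 -0.09478539  0.04003773]
(array([ 0.64, -1.41,  7.84]), array([-0.02,  0.01, -0.  ]))
```

Request:
jog_arm([
  [[0.64,-1.4,1.5],[0,0,0],100],
  [[0.64,-1.4,3.8],[0,0,0],100],
  [[0.64,-1.4,5.8],[0,0,0],100],
  [[0.64,-1.4,7.2],[0,0,0],100],
  [[0.64,-1.4,7.8],[0,0,0],100],
  [[0.64,-1.4,7.8],[0,0,0],70],
  [[0.64,-1.4,7.8],[0,0,0],10],
  [[0.64,-1.4,7.8],[0,0,0],10],
])

```text
time: 20.32
tool_pos: [0.5762, 0.0481, -0.0119]
tool_rot: [0.001, 0.78, 0.625, 0.001]
contact_force: [3.2, -0.6, -0.4]
gripper_width: 0.407
grasp_force: 59.8
```

Request:
jog_arm([
  [[0,0,0],[0,0,0],10],
  [[0,0,0],[0,0,0],10],
])

```text
time: 20.58
tool_pos: [0.5764, 0.048, -0.012]
tool_rot: [0.002, 0.78, 0.625, 0.002]
contact_force: [0.0, 0.1, 6.3]
gripper_width: 0.41
grasp_force: 61.2
```

```bash
python3 - <<'E'
from h import *
s=state();print(s["time"],s["tool_pos"],s["joint_pos"].round(2),s["contact_force"],s["ft_torque"])
dd=np.radians(-101);d=np.array([np.cos(dd),np.sin(dd),0])
H=np.array([.5162,-.2301,0]) # hood centre, TCP-sense for flipped grip
far=H+d*44; 
H0=np.array([.5162,-.2301,0]); M=np.array([H0[0],H0[1],0])-d*.0585   # mouth
print("mouth",M,"stop",M+.09*d)
for back in (.24,.17,.0): # nose tip this far before the mouth
    t=M-d*(back+.148); print(back,t,tomove([t[0],t[1],s["tool_pos"][2]],np.radians(79)))
t=M+d*(.09-.148);print("home",t,tomove([t[0],t[1],s["tool_pos"][2]],np.radians(79)))
E
```

```text
20.575 [ 0.57639942  0.04802494 -0.01204127] [-0.05  0.16  1.87 -0.    1.1   0.17] [0.03251293 0.14204771 6.25256947] [ 0.06669215  0.19056453 -0.06291888]
mouth [ 0.52736233 -0.17267481  0.        ] stop [ 0.51018952 -0.26102126  0.        ]
0.24 [0.60139622 0.20819654 0.        ] (array([ 6.47, -0.42,  0.  ]), array([ 0.03, -0.  , -0.2 ]))
0.17 [0.58803959 0.13948263 0.        ] (array([ 3.67, -0.34, -0.  ]), array([ 0.03, -0.  , -0.2 ]))
0.0 [ 0.55560206 -0.02739399  0.        ] (array([-3.13, -0.16, -0.  ]), array([ 0.03, -0.  , -0.2 ]))
home [ 0.53842925 -0.11574043  0.        ] (array([-6.72, -0.06, -0.  ]), array([ 0.03, -0.  , -0.2 ]))
```

```bash
python3 - <<'E'
from h import *
s=state();a,d=grab_frame("wrist");C=cam("wrist",s);P=cloud(C,d)
def fit(P,tag):
    m=(P[...,2]>.044)&(P[...,2]<.056)&(np.hypot(P[...,0]-.559,P[...,1]+.01)<.11)
    m=cv2.morphologyEx(m.astype(np.uint8),cv2.MORPH_OPEN,np.ones((3,3)))>0;Q=P[m]
    print(tag,len(Q),cv2.minAreaRect((Q[:,:2]*1000).astype(np.float32)),Q.max(0).round(4),Q.min(0).round(4))
fit(P,"wrist")
a,d=grab_frame("top");P=cloud(cam("top"),d);fit(P,"top")
m=(P[...,2]>.05)&(P[...,2]<.075)&(np.hypot(P[...,0]-.52,P[...,1]+.22)<.09);Q=P[m]
print("dock top",cv2.minAreaRect((Q[:,:2]*1000).astype(np.float32)))
E
```

```text
wrist 9215 ((573.8908081054688, 39.738739013671875), (60.368011474609375, 62.671875), 76.83052825927734) [0.6076 0.0726 0.056 ] [0.5464 0.0099 0.044 ]
top 192 ((556.9151611328125, -34.36465072631836), (119.86721801757812, 35.91062545776367), 76.45654296875) [0.5774 0.0264 0.056 ] [ 0.5322 -0.0929  0.0441]
dock top ((518.6495361328125, -222.21047973632812), (100.95613098144531, 68.78133392333984), 79.72949981689453)
```

```bash
cat >> h.py <<'E'
DY=np.radians(79.2); DX=np.array([-np.cos(DY),-np.sin(DY),0]); H=np.array([.5184,-.2222,0])
def report():
    s=state();p=s["tool_pos"];r=p-H;r[2]=0
    al=r@DX; lat=r@np.array([-DX[1],DX[0],0])
    q=s["tool_rot"];print("t",s["time"],"p",p.round(4),"nose-to-stop est mm",round(((H+DX*.0395-p)[:2]@DX[:2]-.146)*1e3,1),"lat",round(lat*1e3,2),"yaw",np.degrees(2*np.arctan2(q[2],q[1])).round(2),s["contact_force"].round(1),s["ft_torque"].round(2),s["grasp_force"].round(0))
E
python3 - <<'E'
from h import *
report(); print(tomove([.5700,.048,-.012],np.radians(79.5)))
E
```

```text
Traceback (most recent call last):
  File "h.py", line 36, in report
    q=s["tool_rot"];print("t",s["time"],"p",p.round(4),"nose-to-stop est mm",round(((H+DX*.0395-p)[:2]@DX[:2]-.146)*1e3,1),"lat",round(lat*1e3,2),"yaw",np.degrees(2*np.arctan2(q[2],q[1])).round(2),s["contact_force"].round(1),s["ft_torque"].round(2),s["grasp_force"].round(0))
                                                                                                                                                                                                                                                         ^^^^^^^^^^^^^^^^^^^^^^
AttributeError: 'float' object has no attribute 'round'
```

Request:
jog_arm([
  [[0,0.1,-0.1],[0,0,-0.1],10],
  [[-0.05,0.25,-0.1],[0,0,-0.27],10],
  [[-0.05,0.25,-0.1],[0,0,-0.27],10],
  [[-0.05,0.25,-0.1],[0,0,-0.27],10],
])

```text
time: 21.18
tool_pos: [0.5805, 0.0451, -0.012]
tool_rot: [0.001, 0.768, 0.64, -0.0]
contact_force: [0.4, 0.2, -1.0]
gripper_width: 0.413
grasp_force: 60.3
```

```bash
python3 - <<'E'
from h import *
report(); print(tomove([.5700,.048,-.012],np.radians(79.5)))
E
```

```text
Traceback (most recent call last):
  File "h.py", line 36, in report
    q=s["tool_rot"];print("t",s["time"],"p",p.round(4),"nose-to-stop est mm",round(((H+DX*.0395-p)[:2]@DX[:2]-.146)*1e3,1),"lat",round(lat*1e3,2),"yaw",np.degrees(2*np.arctan2(q[2],q[1])).round(2),s["contact_force"].round(1),s["ft_torque"].round(2),s["grasp_force"].round(0))
                                                                                                                                                                                                                                                         ^^^^^^^^^^^^^^^^^^^^^^
AttributeError: 'float' object has no attribute 'round'
```

```bash
sed -i 's/s\["grasp_force"\].round(0)/s["grasp_force"]/' h.py; python3 - <<'E'
from h import *
report(); print(tomove([.5700,.048,-.012],np.radians(79.5)))
E
```

```text
t 21.175 p [ 0.5805  0.0451 -0.012 ] nose-to-stop est mm 167.7 lat 10.9 yaw 79.61 [ 0.4  0.2 -1. ] [-0.01 -0.14  0.06] 60.318708065897226
(array([ 0.04, -0.43, -0.  ]), array([0.01, 0.01, 0.01]))
```

Request:
jog_arm([
  [[0.04,-0.2,0.03],[0,0,0],10],
  [[0.04,-0.42,0.03],[0,0,0],10],
  [[0.04,-0.42,0.03],[0,0,0],10],
  [[0.04,-0.42,0.03],[0,0,0],10],
])

```text
time: 21.68
tool_pos: [0.5701, 0.0484, -0.012]
tool_rot: [0.0, 0.768, 0.64, -0.0]
contact_force: [-2.5, -0.1, 6.5]
gripper_width: 0.41
grasp_force: 60.9
```

```bash
python3 - <<'E'
from h import *
report(); print(tomove([.5700,.048,-.012],np.radians(79.5)))
a,d=grab_frame("top");P=cloud(cam("top"),d)
m=(P[...,2]>.044)&(P[...,2]<.056)&(abs(P[...,0]-.559)<.06)&(P[...,1]<.025)&(P[...,1]>-.12);Q=P[m]
print("rack",cv2.minAreaRect((Q[:,:2]*1000).astype(np.float32)))
E
```

```text
t 21.675 p [ 0.5701  0.0484 -0.012 ] nose-to-stop est mm 169.0 lat 0.09 yaw 79.6 [-2.5 -0.1  6.5] [0.04 0.07 0.06] 60.856682136654854
(array([-0.01, -0.  , -0.  ]), array([0.  , 0.  , 0.01]))
rack ((553.8788452148438, -35.94424819946289), (116.84825897216797, 36.85550308227539), 78.0265884399414)
```

Request:
jog_arm([
  [[-0.6,0.01,-0.03],[0,0,0],10],
  [[-1.4,0.01,-0.03],[0,0,0],10],
  [[-2.2,0.01,-0.03],[0,0,0],10],
  [[-2.8,0.01,-0.03],[0,0,0],10],
  [[-2.8,0.01,-0.03],[0,0,0],10],
])

```text
time: 22.35
tool_pos: [0.5571, -0.0232, -0.012]
tool_rot: [0.001, 0.769, 0.639, -0.001]
contact_force: [0.2, -2.4, 1.8]
gripper_width: 0.412
grasp_force: 60.7
```

```bash
python3 - <<'E'
from h import *
report()
a,d=grab_frame("top");P=cloud(cam("top"),d)
c=a[185:235,310:410];save("t7",cv2.resize(c,None,fx=7,fy=7,interpolation=2))
E
```

```text
t 22.35 p [ 0.5571 -0.0232 -0.012 ] nose-to-stop est mm 96.3 lat 0.72 yaw 79.48 [ 0.2 -2.4  1.8] [-0.3  -0.01 -0.08] 60.71650561876595
```

View pics/t7.png

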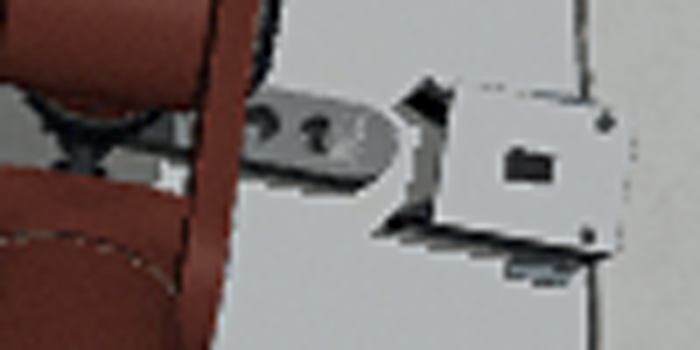

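Request:
jog_arm([
  [[-0.4,-0.01,0],[0,0,0],10],
  [[-0.8,-0.01,0],[0,0,0],10],
  [[-1.2,-0.02,0],[0,0,0],10],
  [[-1.6,-0.02,0],[0,0,0],10],
])

```text
time: 22.9
tool_pos: [0.5496, -0.0604, -0.012]
tool_rot: [0.0, 0.768, 0.64, -0.0]
contact_force: [1.3, 1.9, 1.3]
gripper_width: 0.413
grasp_force: 60.6
```

```bash
python3 -c "
from h import *
report()"
```

```text
t 22.9 p [ 0.5496 -0.0604 -0.012 ] nose-to-stop est mm 58.3 lat 0.36 yaw 79.6 [1.3 1.9 1.3] [ 0.42 -0.23  0.03] 60.56058433838189
```

Request:
jog_arm([
  [[-0.4,0,0],[0,0,0],10],
  [[-0.8,0,0],[0,0,0],10],
  [[-1.2,0,0],[0,0,0],10],
  [[-1.6,0,0],[0,0,0],10],
])

```text
time: 23.4
tool_pos: [0.5424, -0.1, -0.012]
tool_rot: [0.0, 0.768, 0.64, -0.0]
contact_force: [0.7, 1.9, -0.4]
gripper_width: 0.413
grasp_force: 60.5
```

```bash
python3 -c "
from h import *
report()"
```

```text
t 23.4 p [ 0.5424 -0.1    -0.012 ] nose-to-stop est mm 18.1 lat 0.65 yaw 79.59 [ 0.7  1.9 -0.4] [ 0.34 -0.12  0.02] 60.46223242767155
```

Request:
jog_arm([
  [[-0.2,0,0.02],[0,0,0],10],
  [[-0.4,0,0.02],[0,0,0],10],
  [[-0.55,0,0.02],[0,0,0],10],
  [[-0.65,0,0.02],[0,0,0],10],
])

```text
time: 23.9
tool_pos: [0.5401, -0.1153, -0.0121]
tool_rot: [0.001, 0.768, 0.64, 0.0]
contact_force: [0.8, 3.6, 3.8]
gripper_width: 0.411
grasp_force: 60.7
```

```bash
python3 -c "
from h import *
report()"
```

```text
t 23.9 p [ 0.5401 -0.1153 -0.0121] nose-to-stop est mm 2.6 lat 1.27 yaw 79.6 [0.8 3.6 3.8] [ 0.66 -0.21  0.07] 60.66519976593554
```

Pushing on in small steps until the stop shows in the force.

Request:
jog_arm([
  [[-0.1,0,0],[0,0,0],10],
  [[-0.2,0,0],[0,0,0],10],
  [[-0.2,0,0],[0,0,0],10],
])

```text
time: 24.28
tool_pos: [0.5394, -0.1191, -0.0121]
tool_rot: [-0.0, 0.768, 0.64, 0.001]
contact_force: [0.4, 8.3, 3.5]
gripper_width: 0.412
grasp_force: 60.8
```

```bash
python3 -c "
from h import *
report()"
```

```text
t 24.275 p [ 0.5394 -0.1191 -0.0121] nose-to-stop est mm -1.3 lat 1.26 yaw 79.59 [0.4 8.3 3.5] [ 1.19 -0.36  0.11] 60.75422862544656
```

Request:
jog_arm([
  [[-0.1,0,0],[0,0,0],10],
  [[-0.2,0,0],[0,0,0],10],
  [[-0.2,0,0],[0,0,0],10],
])

```text
time: 24.65
tool_pos: [0.539, -0.1189, -0.0121]
tool_rot: [-0.004, 0.769, 0.639, 0.004]
contact_force: [4.5, 26.5, 7.5]
gripper_width: 0.412
grasp_force: 59.8
```

```bash
python3 -c "
from h import *
report()"
```

```text
t 24.65 p [ 0.539  -0.1189 -0.0121] nose-to-stop est mm -1.1 lat 0.89 yaw 79.46 [ 4.5 26.5  7.5] [ 3.47 -0.64 -0.43] 59.81009289622307
```

Request:
jog_arm([
  [[0.15,0,0],[0,0,0],10],
  [[0.2,0,0],[0,0,0],10],
  [[0.2,0,0],[0,0,0],60],
  [[0.2,0,0],[0,0,0],100],
  [[0.2,0,0],[0,0,0],100],
  [[0.2,0,-1.5],[0,0,0],100],
  [[0.6,0,-4],[0,0,0],100],
  [[2.5,0,-6.5],[0,0,0],100],
])

```text
time: 25.65
tool_pos: [0.5477, -0.0745, 0.139]
tool_rot: [0.001, 0.769, 0.639, -0.0]
contact_force: [0.9, -0.2, -0.2]
gripper_width: 0.998
grasp_force: 0.0
```

Request:
jog_arm([
  [[2,0,-1],[0,0,0],100],
  [[3,0,-1],[0,0,0],100],
  [[3,0,-1],[0,0,0],100],
])

```text
time: 26.02
tool_pos: [0.5611, 0.0014, 0.162]
tool_rot: [0.001, 0.768, 0.641, -0.0]
contact_force: [-0.1, -0.0, -0.8]
gripper_width: 1.005
grasp_force: 0.0
```

```bash
python3 - <<'E'
from h import *
report();s=state();C=cam("wrist",s)
a,d=grab_frame("wrist");P=cloud(C,d);a2,d2=grab_frame("top");P2=cloud(cam("top"),d2);a3,d3=grab_frame("side");P3=cloud(cam("side"),d3)
for n,Q in(("w",P),("t",P2),("s",P3)):
  for nm,m in (("rack",(Q[...,2]>.042)&(Q[...,2]<.056)&(abs(Q[...,0]-.545)<.045)&(Q[...,1]<-.06)&(Q[...,1]>-.165)),("hood",(Q[...,2]>.058)&(Q[...,2]<.07)&(np.hypot(Q[...,0]-.517,Q[...,1]+.23)<.09)),("knob",(Q[...,2]>.155)&(Q[...,2]<.19)&(np.hypot(Q[...,0]-.569,Q[...,1]-.321)<.06))):
    m=cv2.morphologyEx(m.astype(np.uint8),cv2.MORPH_OPEN,np.ones((2,2)))>0
    if m.sum()>15: q=Q[m];print(n,nm,m.sum(),np.round(sum([list(x) if np.ndim(x) else [x] for x in cv2.minAreaRect((q[:,:2]*1000).astype(np.float32))],[]),1),np.median(q[:,2]).round(4),q.max(0).round(3))
for n,(x,y) in dict(jar=(.70,-.021),timer=(.733,-.123),beaker=(.727,.139)).items():
  z=np.load("top0.npz");u,v=map(round,proj(cam("top"),[x,y,.08]));w=np.s_[v-14:v+14,u-14:u+14]
  print(n,np.abs(z["a"][w].astype(int)-a2[w]).mean().round(1),np.nanmean(np.abs(z["d"][w]-d2[w])).round(4))
E
```

```text
t 26.025 p [0.5611 0.0014 0.162 ] nose-to-stop est mm 121.2 lat 0.05 yaw 79.74 [-0.1 -0.  -0.8] [0.05 0.05 0.01] 0.0
w rack 1630 [ 537.5 -142.9   90.6   39.7   79. ] nan [nan nan nan]
w hood 741 [ 529.  -121.7  269.9   66.9   86.7] nan [nan nan nan]
t rack 176 [ 535.  -135.9   72.1   34.2   79.3] 0.0479 [ 0.556 -0.099  0.056]
t hood 402 [ 514.9 -237.3   98.9   67.7   80.1] 0.0608 [ 0.553 -0.185  0.071]
t knob 134 [563.  330.1  43.7  91.1  31.4] 0.1665 [0.603 0.38  0.177]
s rack 122 [ 529.1 -138.6   99.    37.5   72.9] nan [nan nan nan]
s knob 150 [541.4 320.9 112.9  54.3  16.6] 0.1669 [0.602 0.349 0.175]
jar 39.3 0.225
timer 7.6 0.0243
beaker 6.7 0.0193
```

Request:
jog_arm([
  [[2,-2,-2],[0,0,0],100],
  [[4,-4,-3],[0,0,0],100],
  [[6,-4,-3],[0,0,0],100],
  [[8,-4,-3],[0,0,0],100],
  [[8,-4,-3],[0,0,0],100],
])

```text
time: 26.8
tool_pos: [0.4985, 0.2173, 0.2364]
tool_rot: [0.0, 0.767, 0.641, -0.0]
contact_force: [-0.1, -0.6, -1.6]
gripper_width: 0.999
grasp_force: 0.0
```

```bash
python3 - <<'E'
from h import *
a2,d2=grab_frame("top");z=np.load("top0.npz");C=cam("top")
for n,(x,y) in dict(jar=(.70,-.021),timer=(.733,-.123),beaker=(.727,.139)).items():
  u,v=map(round,proj(C,[x,y,.08]));w=np.s_[v-14:v+14,u-14:u+14]
  print(n,np.abs(z["a"][w].astype(int)-a2[w]).mean().round(1),np.nanmedian(np.abs(z["d"][w]-d2[w])).round(4))
Q=cloud(C,d2);m=(Q[...,2]>.042)&(Q[...,2]<.056)&(abs(Q[...,0]-.545)<.045)&(Q[...,1]<-.06)&(Q[...,1]>-.172);q=Q[m]
print("rack",cv2.minAreaRect((q[:,:2]*1000).astype(np.float32)),np.median(q[:,2]),q[:,1].max());s=state();print(s["contact_force"],s["tool_pos"])
E
```

```text
jar 4.3 0.0034
timer 4.5 0.0035
beaker 4.5 0.0031
rack ((532.4847412109375, -136.10379028320312), (80.79517364501953, 45.5443229675293), 76.90677642822266) 0.04874882496920374 -0.0952220504805872
[-0.17461384  0.85986499 -0.46502841] [0.49855184 0.21585445 0.23594738]
```

The bystanders haven't moved, the rack is home and flat, and the arm is clear, so I'm handing in.

```bash
python3 -c "
from plant import *
print(job_done())"
```

```text
the job is handed in; nothing more can be done
None
```

I handed the job in at about 27 s. I turned the clamp knob about 2.26 rad clockwise, so it should stand at 2.4 or more. I slid the rack out, set it down released on the desk, then took it by the tail and pushed it nose first into the grey dock. It met the stop with about 26 N and is lying flat and released. The jar, beaker and timer have not moved, and the gripper touches nothing.

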